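# Show the bass bar to the bench camera

### The job

Take the reddish cedar bass bar out of its cleats on the violin front and hold it in the air in front of the blue bench camera: the middle of the bar on the lens axis, the underside 12 cm from the lens glass and squarely facing it (leaning as the camera head leans), and the bar's length running along the long side of the camera head. Finish while still gripping it there, quite still; do not touch the camera with the arm or the bar, and leave the thumb plane, the jar and the wooden clamp where they are.

Things in the scene. Friction and masses are not known exactly. Their poses are not given: they have to be found in the camera images.
- bar_centre (a point): Centre of the loose bass bar: reddish cedar strip 265 long, 9 thick, 26 high over its middle 150, sloping to 12 high at both ends; about 40 g. Point at mid length and thickness, 13 above the underside. x along the bar, y across its thickness, z from underside to top; the two ends are alike. It starts standing on its underside on the violin front between brown cleats.
- plate_top (a point): Point on the pale violin front, 24 above the bench, under the bar's place; x along bar and violin, z up. The front lies on a wooden board 400 x 240; all fixed. At 100 either way along x, cleats 18 long, 12 high leave a 12 slot: the bar (up to 8 off along x) comes out straight up. No cleat beside its middle 160. Edge clamps near the board's corners reach 25 above the front, over 135 off along x.
- lens (a point): Centre of the lens glass of the blue up-looking camera, left or right of the board. z: lens axis, out of the glass; y: along the long side of the head (124 along y, 60 along x; white light panels either side of the lens along y). The head sits in a fixed yoke on a fixed base 110 x 150; its pivot, parallel to y, is 60 above the bench, the glass 36 from the pivot.
- camera_tilt (a joint): Lean of the camera head (rad): 0 looks straight up, growing it leans so that the lens looks up and towards the robot's side (towards the base's -x). Set beforehand, stiff; it is not to be moved.
- thumb_plane: Bystander: small brass thumb plane 60 x 30, 36 high, origin at the centre of its underside.
- jar: Bystander: amber glass jar with black cap, 60 across, 85 high, origin at the centre of its underside.
- cam_clamp: Bystander: wooden clamp 110 x 26, 54 high, origin at the centre of its underside.
Not all that is in view belongs to the job. Leave any purple or red look-alike of the part that bears lens alone.

How it is judged:
By the outcome, as a careful person would: the job done as asked, in the order asked, and still so for the second after the job is handed in, while the arm keeps its last pose, push and grip.
It also fails if it takes over 35 s, if anything falls off the work surface, if the arm or the gripper's body presses on something with over 40 N, if the wrist force passes 120 N, or if a joint passes its speed limit or range.

### The arm

A 6-joint arm with a two-finger parallel gripper is mounted at the origin on the work surface. World frame = base frame: x ahead of the robot, y to its left, z up, the work surface at z = 0. Lengths are in mm, angles in rad, forces in N, time in s.
With the tool pointing down it reaches from about 350 to 975 mm from the base axis. Payload 7.1 kg.
Tool frame: the origin (TCP) lies on the centre line of the jaws, within the pads' length; the fingertips stand 14 mm ahead of it and the grasp point (between the pads) lies 5 mm behind it; x points along the fingers, z is the direction in which the jaws open and shut, and the axes are right-handed (so a half turn about x gives the same grasp; the last joint's range is limited). The gripper opens to 88 mm and grips with 3 to 60 N. Pads are 20 mm wide; open, the fingers measure 115 mm over their backs; the gripper's body (75 mm by 178 mm) begins 61 mm behind the grasp point.
Start: joints at [-1.185, 0.423, 1.63, -0, 1.089, -0.019], TCP at [246.162, -574.464, 236.675] pointing down, gripper open.
Joint ranges: [-3, 3], [-0.9, 2.11], [0.09, 2.58], [-1.31, 4.45], [0.11, 2.69], [-2.54, 2.54]. Speed limits (rad/s): [2.39, 2.39, 3.01, 3.14, 3.14, 3.14].

### API

Orientations are given as a rotation vector (axis times angle).
In Python, from workcell import ctrl gives the robot as it stands.
- The arm moves only by the tool servo_tool, never from a script. Its argument "plan" is a list that holds one entry, the list of rows, each a list of 7 numbers: the shift along the tool's x, y, z in cm, then the turn, a rotation vector about the tool's x, y, z in rad, then the finger opening in cm, from 0 to 8.78. A call has 1 to 8 rows; each row is the pose to reach, as a shift and turn from the pose commanded when the call began, along the tool's axes at that moment; what a row does not reach only later rows make up. A row lasts 1/12 s, in which the tool goes at most 41.7 mm and 7.16 degrees, less where a joint would pass 70% of its speed; a pose out of reach is approached as far as the arm can. A call with a gripper value outside its range is refused whole. The fingers move at their own pace and stop on an object; the grip force is fixed at half the most. Time passes only in rows, so rows that repeat a pose let the fingers close. It gives the time, the measured TCP pose, the force and the opening at its end, in the units of the state.
- ctrl.get_obs(): the state, without advancing time (a new reading comes with each control period).
- ctrl.get_image(name): name is "scene" or "top" or "wrist"; returns the picture (420x560x3 uint8, red, green, blue); there is no depth.
- ctrl.calibration(name): a dict with "K" (3x3 intrinsics, pixels), "dist" ([k1, k2, p1, p2, k3] as OpenCV has them; the pictures are not rectified), "view" (4x4, takes a point from world to camera coordinates). Camera axes: x right, y up, looking along -z (the intrinsics and any distortion apply to the point x, -y, -z); pixel columns grow to the right and rows downward; lengths in mm; the calibration is good to about 2 mm. A picture is of the moment at which its call begins: read the wrist's pose just before it. calibration takes no time and is no camera call; for the wrist camera it gives the pose at the moment of the call.
- ctrl.close_job(): hands the job in, once; it reports no verdict.
The state is a dict: "t": time; "qpos": joint angles; "qvel": joint speeds; "joint_torque": joint torques, N m; "ee_pos": TCP position; "orientation": TCP orientation; "ft_force": force on the tool from outside, world axes, zero at the start; "moment": the same for the moment, N m; "width": finger opening in mm.
Only numpy, scipy, OpenCV 4.12 (cv2) and the standard library are available. Lean on these libraries where they do the work, as an engineer would, in place of code of your own. Each camera call takes 0.05 s, during which the arm holds its last target.

## Working session

There is one attempt and no reset: what is moved stays moved. The work goes in short steps, Python scripts to look and compute and a tool call to move; the robot and the scene stay as the last step left them, time stands still between calls to the robot, and variables do not carry over. Pictures are saved under pics/ and viewed, and the job is handed in when it is done.

Besides the shell and the picture viewer there is one more tool, called after "Call:" as a command line: name --argument value ..., lists and objects as JSON in quotes. servo_tool: Moves the arm, as the interface text tells. Its arguments: {"type":"object","properties":{"plan":{"type":"array","items":{"type":"array","items":{"type":"array","items":{"type":"number"}}}}},"required":["plan"]}

```bash
mkdir -p pics; ls; python3 - <<'E'
from workcell import ctrl
import cv2
for n in ["scene","top","wrist"]:
    c=ctrl.calibration(n); print(n,c["K"],c["dist"],c["view"])
    cv2.imwrite(f"pics/a_{n}.png",ctrl.get_image(n)[:,:,::-1])
print(ctrl.get_obs())
E
```

```text
pics
scene [[463.80657578   0.         274.59573722]
 [  0.         463.80657578 210.05633983]
 [  0.           0.           1.        ]] [-0.08716398  0.          0.          0.          0.        ] [[ 7.18999434e-01  6.95001863e-01  3.49628718e-03 -3.68315353e+02]
 [-5.83532808e-01  6.00933610e-01  5.46230956e-01  2.14413541e+02]
 [ 3.77530496e-01 -3.94779947e-01  8.37627315e-01 -1.51202122e+03]
 [ 0.00000000e+00  0.00000000e+00  0.00000000e+00  1.00000000e+00]]
top [[482.05295014   0.         282.81483968]
 [  0.         482.05295014 209.66822901]
 [  0.           0.           1.        ]] [-0.14265698  0.          0.          0.          0.        ] [[-2.98556970e-02 -9.99383325e-01  1.84826088e-02  1.50977859e+01]
 [ 9.94179906e-01 -2.77751964e-02  1.04090602e-01 -5.03732699e+02]
 [-1.03513054e-01  2.14827357e-02  9.94396068e-01 -1.43791817e+03]
 [ 0.00000000e+00  0.00000000e+00  0.00000000e+00  1.00000000e+00]]
wrist [[291.22220627   0.         275.4927761 ]
 [  0.         291.22220627 210.69823116]
 [  0.           0.           1.        ]] [-0.00960755  0.          0.        
[... 265 characters left out ...]
0000000e+00  1.00000000e+00]]
{'t': 0.15, 'qpos': array([-1.18503189e+00,  4.23652352e-01,  1.63050605e+00, -5.86343534e-06,
        1.08859779e+00, -1.89873285e-02]), 'qvel': array([-1.35079922e-03, -2.09972118e-03, -1.09189525e-03,  7.06711915e-04,
       -1.43337101e-05,  3.63106328e-04]), 'joint_torque': array([ 1.55224399e-03, -5.44981635e+01, -2.73920453e+01,  6.44418248e-02,
        2.04243528e-02, -8.46075227e-05]), 'ee_pos': array([ 245.99260463, -574.10327289,  236.09164632]), 'orientation': array([ 0.90676059,  1.37490716, -0.90568305]), 'ft_force': array([ 1.03992891,  0.54732642, -0.3239637 ]), 'moment': array([-0.00946036, -0.0019691 , -0.0210631 ]), 'width': 87.69561417366046}
```

View pics/a_scene.png

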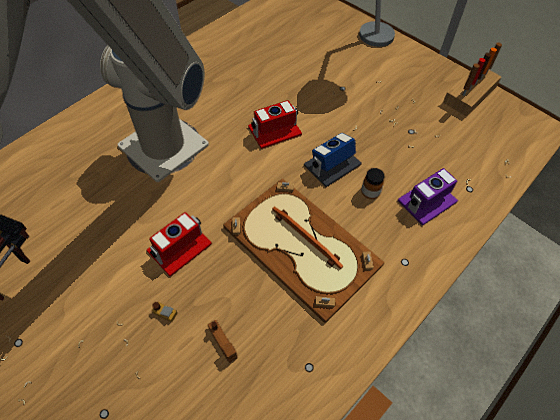

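View pics/a_top.png

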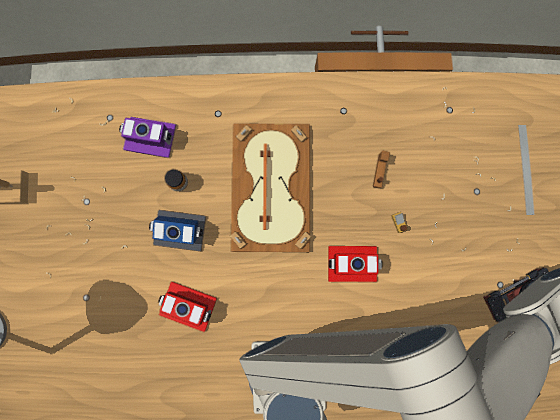

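View pics/a_wrist.png

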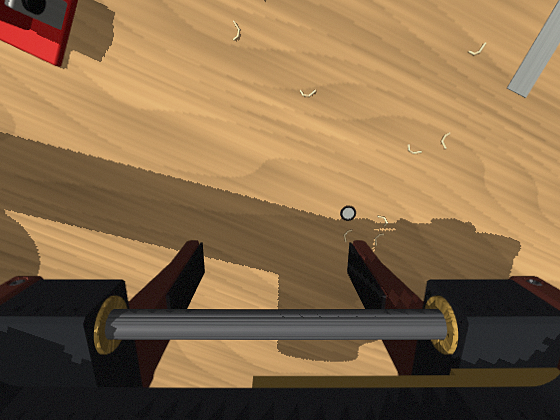

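The blue camera is at top (178,231) / scene (333,157). The red ones, top (188,306) and (357,264), and the purple one, top (148,135), are look-alikes. The bar is the reddish strip at top (266,187). I'll confirm in enlarged crops.

```bash
python3 - <<'E'
import cv2,numpy as np
t=cv2.imread("pics/a_top.png");s=cv2.imread("pics/a_scene.png")
cv2.imwrite("pics/b_cam.png",np.hstack([cv2.resize(t[195:265,140:220],(400,350),interpolation=cv2.INTER_CUBIC),cv2.resize(s[125:195,295:375],(400,350),interpolation=cv2.INTER_CUBIC)]))
cv2.imwrite("pics/b_bar.png",np.hstack([cv2.resize(t[115:260,222:322],(400,580),interpolation=cv2.INTER_CUBIC),cv2.resize(s[190:310,240:340][:, :],(400,580)) if 0 else cv2.copyMakeBorder(cv2.resize(s[190:310,255:355],(400,480),interpolation=cv2.INTER_CUBIC),0,100,0,0,cv2.BORDER_CONSTANT)]))
E
```

```text
(no output)
```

View pics/b_cam.png

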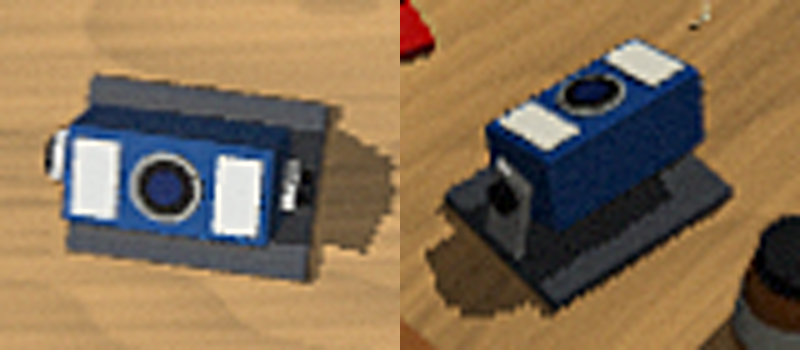

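View pics/b_bar.png

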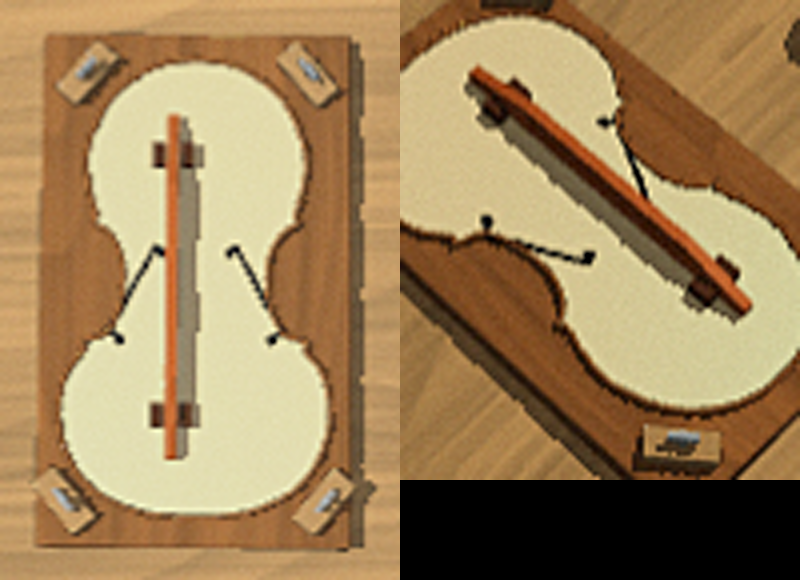

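```bash
cat > h.py <<'E'
import cv2,numpy as np
from scipy.spatial.transform import Rotation as R
def ray(c,px):
    px=np.asarray(px,float).reshape(-1,1,2)
    u=cv2.undistortPoints(px,c["K"],np.array(c["dist"])).reshape(-1,2)
    d=np.c_[u[:,0],-u[:,1],-np.ones(len(u))]
    V=np.array(c["view"]);d=d@V[:3,:3]
    return -V[:3,:3].T@V[:3,3], d/np.linalg.norm(d,axis=1)[:,None]
def onz(c,px,z):
    o,d=ray(c,px); z=np.broadcast_to(z,len(d)); return o+d*((z-o[2])/d[:,2])[:,None]
def tri(*views):  # (calib,px) single point each
    A=np.zeros((3,3));b=np.zeros(3);L=[]
    for c,p in views:
        o,d=ray(c,[p]);d=d[0];M=np.eye(3)-np.outer(d,d);A+=M;b+=M@o;L.append((M,o))
    x=np.linalg.solve(A,b); return x,[np.linalg.norm(M@(x-o)) for M,o in L]
def proj(c,P):
    P=np.asarray(P,float).reshape(-1,3);V=np.array(c["view"]);q=P@V[:3,:3].T+V[:3,3];q=q*[1,-1,-1]
    return cv2.projectPoints(q.reshape(-1,1,3),np.zeros(3),np.zeros(3),c["K"],np.array(c["dist"]))[0].reshape(-1,2)
def delta(obs,Tpos,Trot):
    R0=R.from_rotvec(obs["orientation"]);dp=R0.inv().apply(Tpos-obs["ee_pos"])/10
    return dp,(R0.inv()*Trot).as_rotvec()
E
python3 - <<'E'
from h import *
from workcell import ctrl
t=cv2.imread("pics/a_top.png");s=cv2.imread("pics/a_scene.png")
ct=ctrl.calibration("top");cs=ctrl.calibration("scene")
cv=lambda im,c,box:0
def comps(im,lo,hi,box,mina=8):
    x0,x1,y0,y1=box
    m=cv2.inRange(cv2.cvtColor(im[y0:y1,x0:x1],cv2.COLOR_BGR2HSV),lo,hi)
    n,l,st,ce=cv2.connectedComponentsWithStats(m)
    return [(st[i,4],ce[i]+[x0,y0],st[i,:4]+[x0,y0,0,0]) for i in range(1,n) if st[i,4]>=mina],m
print("white top",*comps(t,(0,0,190),(180,40,255),(148,210,210,250))[0],sep="\n")
print("white scene",*comps(s,(0,0,190),(180,40,255),(310,360,125,175))[0],sep="\n")
print("lens top",*comps(t,(110,80,30),(130,255,120),(165,185,220,242))[0],sep="\n")
print("lens sc",*comps(s,(110,80,30),(130,255,120),(325,345,135,152))[0],sep="\n")
r,m=comps(t,(5,150,150),(14,255,255),(255,280,130,240));print("bar top",*r,sep="\n")
ys,xs=np.nonzero(m)
for y in (min(ys),max(ys)): print(y+130,xs[ys==y].mean()+255)
y=np.arange(min(ys)+3,max(ys)-2);xx=[xs[ys==k].mean()+255 for k in y]
p=np.polyfit(y+130,xx,1);print(p)
r0=min(ys)+129.5;r1=max(ys)+130.5
pt=[[np.polyval(p,r0),r0],[np.polyval(p,r1),r1]]
E_=onz(ct,pt,36);print(E_,np.linalg.norm(E_[0]-E_[1]),E_.mean(0),np.arctan2(*(E_[0]-E_[1])[[1,0]]))
E
```

```text
white top
(np.int32(13), array([151.46153846, 225.38461538]), array([151, 221,   2,  10]))
(np.int32(127), array([158.48818898, 230.28346457]), array([154, 223,  10,  16]))
(np.int32(132), array([186.97727273, 233.93939394]), array([183, 226,   9,  16]))
white scene
(np.int32(60), array([343.38333333, 137.11666667]), array([337, 134,  14,   8]))
(np.int32(67), array([322.23880597, 149.74626866]), array([315, 146,  15,   9]))
lens top
(np.int32(41), array([172.43902439, 232.19512195]), array([169, 229,   8,   7]))
lens sc
(np.int32(21), array([332.61904762, 142.61904762]), array([330, 141,   7,   4]))
bar top
(np.int32(197), array([264.54314721, 184.17766497]), array([263, 144,   4,  86]))
130 263.2
229 264.0
[nan nan]
[[nan nan nan]
 [nan nan nan]] nan [nan nan nan] nan<stdin>:18: RuntimeWarning: Mean of empty slice.
  ret = ret.dtype.type(ret / rcount)
```

```bash
python3 - <<'E'
from h import *
from workcell import ctrl
t=cv2.imread("pics/a_top.png");ct=ctrl.calibration("top");cs=ctrl.calibration("scene")
m=cv2.inRange(cv2.cvtColor(t,cv2.COLOR_BGR2HSV),(4,140,120),(16,255,255)); mm=np.zeros_like(m);mm[140:235,258:274]=m[140:235,258:274]
n,l,st,ce=cv2.connectedComponentsWithStats(mm);i=1+st[1:,4].argmax();print(st[i])
y,x=np.nonzero(l==i);p=np.polyfit(y,x,1);r=np.array([y.min()-.5,y.max()+.5]);pt=np.c_[np.polyval(p,r),r];print(pt)
E=onz(ct,pt,36);print(E,np.linalg.norm(E[0]-E[1]),E.mean(0),np.arctan2(*(E[0]-E[1])[[1,0]]))
for a,b in [((172.7,232.2),(332.8,142.7)),((158.49,230.28),(322.24,149.75)),((186.98,233.94),(343.38,137.12))]:
    print(tri((ct,a),(cs,b)))
cw=ctrl.calibration("wrist");o=ctrl.get_obs();V=cw["view"];cp=-V[:3,:3].T@V[:3,3]
R0=R.from_rotvec(o["orientation"]);print("cam in tool",R0.inv().apply(cp-o["ee_pos"]),"look",R0.inv().apply(-V[2,:3]),"right",R0.inv().apply(V[0,:3]));print(R0.as_matrix())
E
```

```text
[263 144   4  86 213]
[[264.9361999 143.5      ]
 [264.1719103 229.5      ]]
[[708.45182868  49.48444579  36.        ]
 [444.64585949  58.50656458  36.        ]] 263.9602015616829 [576.54884409  53.99550519  36.        ] -0.034186503723222156
(array([441.29627189, 323.3059391 ,  94.59580303]), [np.float64(1.47556014959609), np.float64(1.475560149596108)])
(array([428.79126038, 349.36225836,  41.66576043]), [np.float64(33.8596420569176), np.float64(33.8596420569174)])
(array([455.94336007, 293.45509802, 151.27702444]), [np.float64(33.59789215898834), np.float64(33.59789215898827)])
cam in tool [-148.61590797   75.68048684   -0.3523682 ] look [ 9.60056729e-01 -2.79804859e-01 -5.63967777e-04] right [8.22334905e-04 8.05992993e-04 9.99999337e-01]
[[-4.42613563e-04  9.19199109e-01  3.93792841e-01]
 [ 1.07607350e-03  3.93793089e-01 -9.19198480e-01]
 [-9.99999323e-01  1.69003273e-05 -1.16342397e-03]]
```

Bar: both ends found, length 264 against 265 given, middle at about (576.5, 54), yaw −0.034. The lens triangulates to (441, 323, 95) with a 1.5 mm residual, and that height fits 60+36·cos(tilt). Next I'll move the wrist camera over the blue camera to measure its tilt.

Call:
servo_tool --plan '[[[-6.4,38.1,-24.4,0,0,0,8.7],[-6.4,38.1,-24.4,0,0,0,8.7],[-6.4,38.1,-24.4,0,0,0,8.7],[-6.4,38.1,-24.4,0,0,0,8.7],[-6.4,38.1,-24.4,0,0,0,8.7],[-6.4,38.1,-24.4,0,0,0,8.7],[-6.4,38.1,-24.4,0,0,0,8.7],[-6.4,38.1,-24.4,0,0,0,8.7]]]'

```text
t: 0.82
ee_pos: [432.1, -299.5, 283.6]
orientation: [0.906, 1.374, -0.906]
ft_force: [0.6, 0.1, 0.1]
width: 86.9
```

Call:
servo_tool --plan '[[[1,17.7,-41.3,0,0,0,8.7],[1,17.7,-41.3,0,0,0,8.7],[1,17.7,-41.3,0,0,0,8.7],[1,17.7,-41.3,0,0,0,8.7],[1,17.7,-41.3,0,0,0,8.7],[1,17.7,-41.3,0,0,0,8.7],[1,17.7,-41.3,0,0,0,8.7],[1,17.7,-41.3,0,0,0,8.7]]]'

```text
t: 1.48
ee_pos: [430.9, 33.8, 276.0]
orientation: [0.906, 1.374, -0.906]
ft_force: [0.8, -0.0, -0.0]
width: 87.0
```

```bash
python3 - <<'E'
from h import *
from workcell import ctrl
o=ctrl.get_obs();print(o["qpos"],o["ee_pos"])
a=-0.94;z=np.array([np.cos(a),np.sin(a),0]);x=np.array([0,0,-1.]);T=R.from_matrix(np.c_[x,np.cross(z,x),z])
print(delta(o,np.array([371,272,230]),T))
E
```

```text
[ 5.06596007e-02  7.97386588e-02  1.99513224e+00 -9.19686464e-06
  1.06645289e+00  1.21689087e+00] [430.93268762  33.76247552 276.00070095]
(array([  4.59859091,   3.86698711, -24.26005912]), array([-2.26226828e-01,  1.28518103e-04, -2.36959666e-04]))
```

Call:
servo_tool --plan '[[[4.6,3.9,-24.3,-0.226,0,0,8.7],[4.6,3.9,-24.3,-0.226,0,0,8.7],[4.6,3.9,-24.3,-0.226,0,0,8.7],[4.6,3.9,-24.3,-0.226,0,0,8.7],[4.6,3.9,-24.3,-0.226,0,0,8.7],[4.6,3.9,-24.3,-0.226,0,0,8.7],[4.6,3.9,-24.3,-0.226,0,0,8.7],[4.6,3.9,-24.3,-0.226,0,0,8.7]]]'

```text
t: 2.15
ee_pos: [370.6, 272.1, 229.3]
orientation: [0.729, 1.445, -0.731]
ft_force: [0.2, -0.6, 0.1]
width: 87.1
```

```bash
python3 - <<'E'
from h import *
from workcell import ctrl
import pickle
o=ctrl.get_obs();print(o["qpos"],o["ee_pos"],abs(o["qvel"]).max())
c=ctrl.calibration("wrist");im=ctrl.get_image("wrist")
pickle.dump((c,o),open("w1.pkl","wb"));cv2.imwrite("pics/c_w1.png",im[:,:,::-1])
E
```

```text
[ 6.07466373e-01  1.89605829e-01  1.98869040e+00 -1.06943910e-04
  9.64685614e-01  1.54290121e+00] [370.61501296 272.09576361 229.34232128] 0.06181946893271669
```

View pics/c_w1.png

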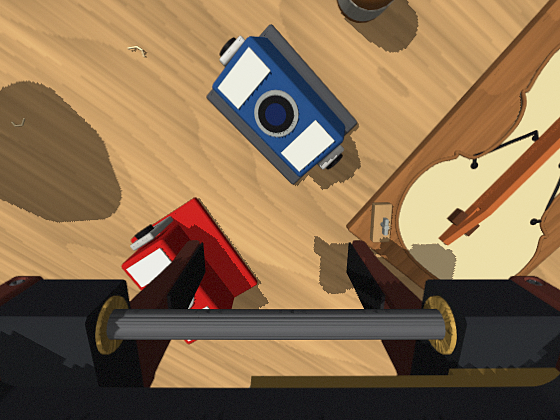

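Blue head at (280,100) with panels (244,77) and (307,147) and lens (276,114); a red look-alike is below, under the jaws. I'll take two side views for baseline.

Call:
servo_tool --plan '[[[-1,0,-11,0,0,0,8.7],[-1,0,-11,0,0,0,8.7],[-1,0,-11,0,0,0,8.7],[-1,0,-11,0,0,0,8.7],[-1,0,-11,0,0,0,8.7],[-1,0,-11,0,0,0,8.7]]]'

```text
t: 2.7
ee_pos: [307.6, 358.1, 240.0]
orientation: [0.734, 1.443, -0.734]
ft_force: [-0.5, -0.2, 0.3]
width: 87.1
```

```bash
python3 - <<'E'
from h import *
from workcell import ctrl
import pickle
o=ctrl.get_obs();print(o["qpos"],o["ee_pos"],abs(o["qvel"]).max())
c=ctrl.calibration("wrist");im=ctrl.get_image("wrist")
pickle.dump((c,o),open("w2.pkl","wb"));cv2.imwrite("pics/c_w2.png",im[:,:,::-1])
E
```

```text
[ 8.36152358e-01  1.92569830e-01  1.95502455e+00 -4.93380586e-04
  9.94143451e-01  1.77776614e+00] [307.59202407 358.08463837 240.04924478] 0.0112188407699646
```

Call:
servo_tool --plan '[[[0,3,26,0,0,0,8.7],[0,3,26,0,0,0,8.7],[0,3,26,0,0,0,8.7],[0,3,26,0,0,0,8.7],[0,3,26,0,0,0,8.7],[0,3,26,0,0,0,8.7],[0,3,26,0,0,0,8.7],[0,3,26,0,0,0,8.7]]]'

```text
t: 3.42
ee_pos: [486.4, 163.5, 239.8]
orientation: [0.738, 1.441, -0.738]
ft_force: [0.4, 0.9, -0.3]
width: 86.9
```

```bash
python3 - <<'E'
from h import *
from workcell import ctrl
import pickle
o=ctrl.get_obs();print(o["qpos"],o["ee_pos"],abs(o["qvel"]).max())
c=ctrl.calibration("wrist");im=ctrl.get_image("wrist")
pickle.dump((c,o),open("w3.pkl","wb"));cv2.imwrite("pics/c_w3.png",im[:,:,::-1])
E
```

```text
[ 3.01390710e-01  2.54969685e-01  1.87198912e+00 -5.24491403e-04
  1.01444720e+00  1.24812461e+00] [486.36651327 163.51605468 239.83806602] 0.0730131542976343
```

View pics/c_w2.png

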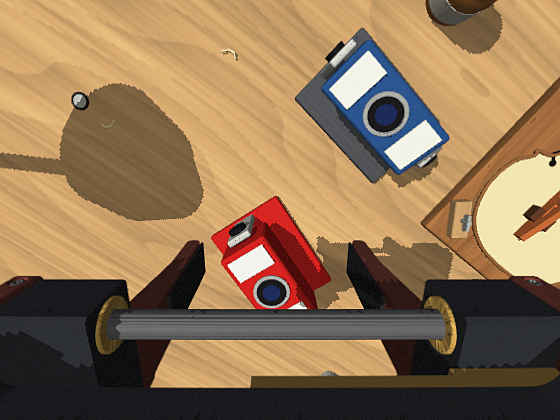

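View pics/c_w3.png

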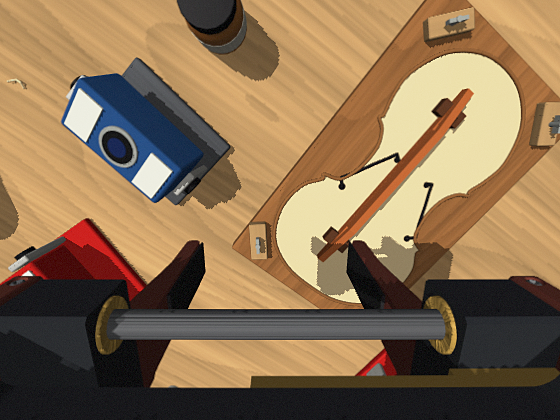

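```bash
cat > cam.py <<'E'
from h import *
import pickle
def quad(im,seed):
    hsv=cv2.cvtColor(im,cv2.COLOR_BGR2HSV);m=cv2.inRange(hsv,(0,0,170),(180,50,255))
    n,l,st,ce=cv2.connectedComponentsWithStats(m);i=l[seed[1],seed[0]]
    b=(l==i).astype(np.uint8);cn=max(cv2.findContours(b,cv2.RETR_EXTERNAL,cv2.CHAIN_APPROX_NONE)[0],key=cv2.contourArea)
    h=cv2.convexHull(cn)
    for e in np.arange(2,8,.25):
        q=cv2.approxPolyDP(h,e,True).reshape(-1,2)
        if len(q)==4:break
    # refine: fit line to contour pts near each edge
    P=cn.reshape(-1,2).astype(float);L=[]
    for k in range(4):
        a,c=q[k].astype(float),q[(k+1)%4].astype(float);d=(c-a);n_=np.linalg.norm(d);d/=n_
        s=(P-a)@d;dist=abs((P-a)@[-d[1],d[0]]);sel=P[(s>.12*n_)&(s<.88*n_)&(dist<2.5)]
        vx,vy,x0,y0=cv2.fitLine(sel.astype(np.float32),cv2.DIST_L2,0,.01,.01).ravel();nn=np.array([-vy,vx]);cen=q.mean(0)
        if nn@(np.array([x0,y0])-cen)<0: nn=-nn
        L.append((nn,nn@[x0,y0]+.5))
    out=[]
    for k in range(4):
        n1,c1=L[k-1];n2,c2=L[k];out.append(np.linalg.solve([n1,n2],[c1,c2]))
    return np.array(out),ce[i],st[i,4]
W=[]
seeds={1:((244,77),(307,147)),2:((357,78),(413,144)),3:((84,115),(152,177))}
lensest={1:(276,114),2:(385,115),3:(118,147)}
for k in (1,2,3):
    c,o=pickle.load(open(f"w{k}.pkl","rb"));im=cv2.imread(f"pics/c_w{k}.png")
    qs=[]
    for s in seeds[k]:
        q,ce,a=quad(im,s);
        z=onz(c,q,92)[:,:2]; cen=z.mean(0);ang=np.arctan2(*(z-cen).T[::-1]); 
        # order by world angle starting near -135deg
        q=q[np.argsort(ang)];qs.append(q)
    # lens: dark inner disc + ring
    hsv=cv2.cvtColor(im,cv2.COLOR_BGR2HSV);x,y=lensest[k]
    m=((hsv[...,2]<70)).astype(np.uint8)
    n,l,st,ce=cv2.connectedComponentsWithStats(m);
    sub=l[y-18:y+19,x-18:x+19]; ids=[i for i in np.unique(sub) if i]; i=max(ids,key=lambda i:(sub==i).sum())
    cn=max(cv2.findContours((l==i).astype(np.uint8),cv2.RETR_EXTERNAL,cv2.CHAIN_APPROX_NONE)[0],key=cv2.contourArea)
    el=cv2.fitEllipse(cn);W.append((c,qs,el))
if __name__=="__main__":
    for c,qs,el in W: print(np.round(qs[0],1).tolist(),np.round(qs[1],1).tolist(),el)
    pts=[]
    for p in (0,1):
        for j in range(4):
            x,r=tri(*[(c,qs[p][j]) for c,qs,el in W]);pts.append(x);print(p,j,np.round(x,1),np.round(r,1))
    pts=np.array(pts);L,r=tri(*[(c,el[0]) for c,qs,el in W]);print("lens",L,r)
    print("edges",[round(np.linalg.norm(pts[4*p+j]-pts[4*p+(j+1)%4]),1) for p in (0,1) for j in range(4)])
    m=pts.mean(0);print("panel mean",m);u,s,v=np.linalg.svd(pts-m);n=v[2]*np.sign(v[2][2]);print("n",n,"resid",(pts-m)@n)
    ya=pts[:4].mean(0)-pts[4:].mean(0);print(ya,np.linalg.norm(ya));ya/=np.linalg.norm(ya)
    print("yaw",np.arctan2(ya[1],ya[0])-np.pi/2,"ya z",ya[2]);xc=np.cross(ya,n);print("tilt",np.arctan2(-n@[*(np.array([ya[1],-ya[0]])/np.hypot(*ya[:2])),0],n[2]))
    # pivot height check
    print("pivot z",L[2]-36*n[2])
E
python3 cam.py
```

```text
[[237.8000030517578, 108.5], [270.20001220703125, 70.0], [248.10000610351562, 46.20000076293945], [216.8000030517578, 87.5]] [[298.6000061035156, 171.3000030517578], [334.29998779296875, 140.39999389648438], [315.1000061035156, 119.19999694824219], [279.8999938964844, 152.60000610351562]] ((275.563232421875, 113.64238739013672), (34.519287109375, 36.52180862426758), 158.08087158203125)
[[346.29998779296875, 109.5999984741211], [386.8999938964844, 72.4000015258789], [367.8999938964844, 49.400001525878906], [328.5, 88.80000305175781]] [[399.5, 169.89999389648438], [442.20001220703125, 139.8000030517578], [425.3999938964844, 119.0], [383.6000061035156, 151.0]] ((385.48260498046875, 113.9061508178711), (32.901824951171875, 37.28727722167969), 51.97309112548828)
[[85.19999694824219, 142.1999969482422], [102.30000305175781, 108.0999984741211], [78.30000305175781, 87.0999984741211], [63.099998474121094, 123.4000015258789]] [[150.5, 198.5], [172.0, 171.0], [150.6999969482422, 151.89999389648438], [130.6999969482422, 181.3000030517578]] ((116.8868637084961, 146.8091278076172), (24.26012039184
[... 309 characters left out ...]
1]
1 3 [413.3 299.3  86.6] [0.3 0.5 0.2]
lens [439.66717361 324.31566999  94.73519703] [np.float64(0.28060796723950765), np.float64(0.23472645314022003), np.float64(0.14564027115731806)]
edges [np.float64(46.6), np.float64(26.4), np.float64(46.3), np.float64(26.4), np.float64(46.7), np.float64(26.6), np.float64(46.6), np.float64(26.5)]
panel mean [439.48331476 324.2665309   94.08211795]
n [-0.31229514  0.04709215  0.9488172 ] resid [-0.16405102 -0.23206804  0.09028555  0.2423736  -0.00300476  0.19600645
 -0.05470332 -0.07483844]
[1.27822552e+01 8.28178339e+01 6.32747348e-02] 83.79847055600212
yaw -0.15313349729549275 ya z 0.000755082215738189
tilt 0.32132505125997796
pivot z 60.5777778597876
```

The geometry is consistent: 8 corners coplanar within 0.25 mm, tilt 0.321, yaw −0.153, lens (439.6, 324.3, 94.4), implied pivot height 60.6 mm against 60. Now I'll check the bar in wrist view 3 and work out the grasp.

```bash
python3 - <<'E'
from h import *
import pickle
from workcell import ctrl
c,o=pickle.load(open("w3.pkl","rb"));im=cv2.imread("pics/c_w3.png")
hsv=cv2.cvtColor(im,cv2.COLOR_BGR2HSV)
mid=np.array([576.5,54]);d=np.array([np.cos(-.0342),np.sin(-.0342)])
P=np.array([[*(mid+s*d),z] for s,z in((132.5,36),(-132.5,36),(75,50),(0,50),(-75,50))]);q=proj(c,P);print(np.round(q,1))
# bright top-surface mask
m=cv2.inRange(hsv,(4,150,175),(16,255,255))
n,l,st,ce=cv2.connectedComponentsWithStats(m);i=1+st[1:,4].argmax();print(st[i])
vis=im.copy();vis[l==i]=(0,255,0)
for a in q: cv2.drawMarker(vis,tuple(int(round(v)) for v in a),(255,0,0),cv2.MARKER_CROSS,8,1)
cv2.imwrite("pics/d_bar.png",np.hstack([cv2.resize(im[70:270,300:500],(400,400)),cv2.resize(vis[70:270,300:500],(400,400),interpolation=cv2.INTER_NEAREST)]))
E
```

```text
[[472.9  91.5]
 [321.5 260.5]
 [442.5 133.1]
 [395.9 184.9]
 [353.3 232. ]]
[ 336   89  138  155 1375]
```

View pics/d_bar.png

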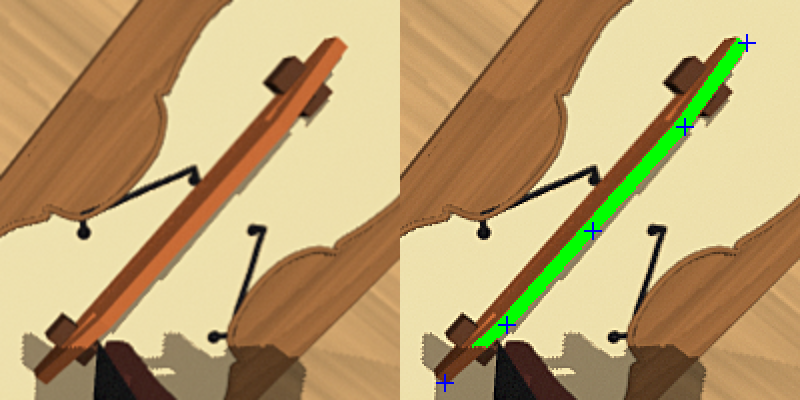

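```bash
python3 - <<'E'
from h import *
import pickle
from workcell import ctrl
c,o=pickle.load(open("w3.pkl","rb"));im=cv2.imread("pics/c_w3.png")
m=cv2.inRange(cv2.cvtColor(im,cv2.COLOR_BGR2HSV),(4,150,175),(16,255,255))
n,l,st,ce=cv2.connectedComponentsWithStats(m);i=1+st[1:,4].argmax()
y,x=np.nonzero(l==i);P=onz(c,np.c_[x,y],50.)[:,:2];s=(P[:,0]>520)&(P[:,0]<640)
p=np.polyfit(P[s,0],P[s,1],1);print("w3 y at 576.5:",np.polyval(p,576.5),"yaw",np.arctan(p[0]),"width",len(P[s]))
e=onz(c,[[472,90.5],[321,259]],36.);print("ends@36",e)
ct=ctrl.calibration("top");t=cv2.imread("pics/a_top.png")
m=cv2.inRange(cv2.cvtColor(t,cv2.COLOR_BGR2HSV),(4,140,120),(16,255,255));m[:,:258]=0;m[:,274:]=0;m[:165]=0;m[210:]=0
y,x=np.nonzero(m);P=onz(ct,np.c_[x,y],50.)[:,:2];p=np.polyfit(P[:,0],P[:,1],1);print("top y:",np.polyval(p,576.5),np.arctan(p[0]))
o=ctrl.get_obs();a=-np.pi/2-.035;z=np.array([np.cos(a),np.sin(a),0]);x=np.array([0,0,-1.]);T=R.from_matrix(np.c_[x,np.cross(z,x),z])
for zz in (130,):print(o["ee_pos"],delta(o,np.array([576,55,zz]),T))
E
```

```text
w3 y at 576.5: 56.15230648976849 yaw -0.030568462720304133 width 740
ends@36 [[709.08422733  51.01885989  36.        ]
 [445.38212557  60.47611158  36.        ]]
top y: 53.9521223737211 -0.02356171314365338
[484.88586376 164.97939208 239.67179354] (array([10.96114067,  0.94955279, 14.25493924]), array([ 6.60857333e-01, -1.34278562e-04,  7.93793581e-04]))
```

Call:
servo_tool --plan '[[[9.0,1,14.2,0.66,0,0,8.7],[9.0,1,14.2,0.66,0,0,8.7],[9.0,1,14.2,0.66,0,0,8.7],[9.0,1,14.2,0.66,0,0,8.7],[9.0,1,14.2,0.66,0,0,8.7],[9.0,1,14.2,0.66,0,0,8.7],[9.0,1,14.2,0.66,0,0,8.7],[9.0,1,14.2,0.66,0,0,8.7]]]'

```text
t: 4.13
ee_pos: [575.4, 59.3, 149.8]
orientation: [1.229, 1.197, -1.23]
ft_force: [0.4, -0.5, -0.5]
width: 86.9
```

```bash
python3 - <<'E'
from h import *
from workcell import ctrl
import pickle
o=ctrl.get_obs();print(o["qpos"],o["ee_pos"],abs(o["qvel"]).max())
c=ctrl.calibration("wrist");im=ctrl.get_image("wrist")[:,:,::-1].copy()
pickle.dump((c,o),open("w4.pkl","wb"));cv2.imwrite("pics/c_w4.png",im)
m=cv2.inRange(cv2.cvtColor(im,cv2.COLOR_BGR2HSV),(4,150,175),(16,255,255))
n,l,st,ce=cv2.connectedComponentsWithStats(m);i=1+st[1:,4].argmax();print(st[i])
y,x=np.nonzero(l==i);P=onz(c,np.c_[x,y],50.)[:,:2];s=(P[:,0]>585)&(P[:,0]<645)
p=np.polyfit(P[s,0],P[s,1],1);print("y at 577:",np.polyval(p,577),"yaw",np.arctan(p[0]),P[s,0].min(),P[s,0].max())
E
```

```text
[8.19363003e-02 4.69326728e-01 1.79361747e+00 2.94208288e-04
 8.79546245e-01 1.67945466e+00] [575.35077894  59.25519307 149.84492159] 0.008478718108011535
[ 274   52   12  257 2394]
y at 577: 55.9424291972102 yaw -0.033135082054052016 585.4273810809184 644.9833908425712
```

View pics/c_w4.png

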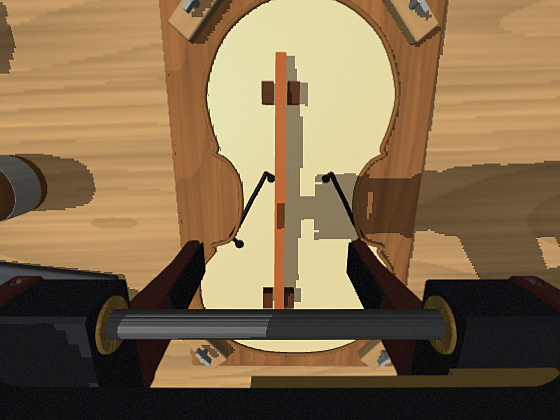

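The bar runs straight down at column 280, centred between the jaws, at y≈55.9 with yaw −0.033. Computing the descent.

```bash
python3 - <<'E'
from h import *
from workcell import ctrl
o=ctrl.get_obs();a=-np.pi/2-.0335;z=np.array([np.cos(a),np.sin(a),0]);x=np.array([0,0,-1.]);T=R.from_matrix(np.c_[x,np.cross(z,x),z])
print(o["ee_pos"],delta(o,np.array([577,55.9,41]),T))
E
```

```text
[575.54957343  59.32222627 150.13676172] (array([10.91358528,  0.15713409,  0.33977418]), array([ 0.00691124, -0.0001391 ,  0.00027945]))
```

Call:
servo_tool --plan '[[[3,0.15,0.34,0.006,0,0,8.7],[6,0.15,0.34,0.006,0,0,8.7],[8,0.15,0.34,0.006,0,0,8.7],[9.5,0.15,0.34,0.006,0,0,8.7],[10.5,0.15,0.34,0.006,0,0,8.7],[10.85,0.15,0.34,0.006,0,0,8.7],[10.85,0.15,0.34,0.006,0,0,8.7],[10.85,0.15,0.34,0.006,0,0,8.7]]]'

```text
t: 4.85
ee_pos: [578.1, 55.3, 42.3]
orientation: [1.235, 1.192, -1.234]
ft_force: [-0.0, -0.6, 0.2]
width: 87.2
```

Call:
servo_tool --plan '[[[0,0,0,0,0,0,5],[0,0,0,0,0,0,3],[0,0,0,0,0,0,1.5],[0,0,0,0,0,0,1.2],[0,0,0,0,0,0,1.0],[0,0,0,0,0,0,0.6],[0,0,0,0,0,0,0.3],[0,0,0,0,0,0,0.3]]]'

```text
t: 5.52
ee_pos: [577.6, 54.9, 41.4]
orientation: [1.235, 1.192, -1.235]
ft_force: [0.2, 0.5, 0.5]
width: 36.9
```

Call:
servo_tool --plan '[[[0,0,0,0,0,0,0.3],[0,0,0,0,0,0,0.2],[0,0,0,0,0,0,0.1],[0,0,0,0,0,0,0]]]'

```text
t: 5.85
ee_pos: [577.6, 54.9, 41.4]
orientation: [1.235, 1.192, -1.235]
ft_force: [-0.1, 1.0, -0.3]
width: 10.1
```

Call:
servo_tool --plan '[[[0,0,0,0,0,0,0],[0,0,0,0,0,0,0],[0,0,0,0,0,0,0]]]'

```text
t: 6.1
ee_pos: [577.6, 54.9, 41.4]
orientation: [1.235, 1.192, -1.235]
ft_force: [0.3, 0.1, 0.2]
width: 8.8
```

Gripped at 8.8 mm (the bar is 9 thick). Lifting straight up.

Call:
servo_tool --plan '[[[-0.3,0,0,0,0,0,0],[-1,0,0,0,0,0,0],[-2.2,0,0,0,0,0,0],[-4,0,0,0,0,0,0],[-7,0,0,0,0,0,0],[-10,0,0,0,0,0,0],[-13,0,0,0,0,0,0],[-16,0,0,0,0,0,0]]]'

```text
t: 6.77
ee_pos: [577.5, 54.9, 204.1]
orientation: [1.236, 1.192, -1.234]
ft_force: [0.9, 0.5, -0.4]
width: 8.9
```

```bash
python3 - <<'E'
from h import *
from workcell import ctrl
import pickle
o=ctrl.get_obs();print(o["qpos"],o["ee_pos"],o["width"])
c=ctrl.calibration("wrist");im=ctrl.get_image("wrist")[:,:,::-1].copy()
pickle.dump((c,o),open("w5.pkl","wb"));cv2.imwrite("pics/c_w5.png",im)
cv2.imwrite("pics/c_s5.png",ctrl.get_image("scene")[:,:,::-1])
# target pose
n=np.array([-.3123,.0471,.9488]);ya=np.array([.1525,.9883,0]);n-=ya*(n@ya);n/=np.linalg.norm(n);xc=np.cross(ya,n);print("xc",xc)
lens=np.array([439.6,324.3,94.3])
off=41.4-24 # TCP height above underside at grasp
x=-n;z=xc;T=R.from_matrix(np.c_[x,np.cross(z,x),z]);print(T.as_matrix())
tcp=lens+(120+off)*n;print("tcp",tcp)
for h in (200,120): print(delta(o,lens+(h+off)*n,T))
E
```

```text
[ 7.42573635e-02  3.97073076e-01  1.75740091e+00 -2.37355569e-05
  9.86200182e-01  1.68029554e+00] [577.46412502  54.88697178 204.14927832] 8.918416206555234
xc [ 0.93771311 -0.14469417  0.31583358]
[[ 3.12140470e-01  1.52500521e-01  9.37716331e-01]
 [-4.81649442e-02  9.88303390e-01 -1.44694668e-01]
 [-9.48814242e-01  7.00900588e-09  3.15834664e-01]]
tcp [396.7118994  330.91786333 224.6670768 ]
(array([ -9.65980846, -21.53654282, -27.24723305]), array([-1.43956337, -0.26194334,  0.2324826 ]))
(array([ -2.06702547, -19.03434437, -26.94949243]), array([-1.43956337, -0.26194334,  0.2324826 ]))
```

View pics/c_w5.png

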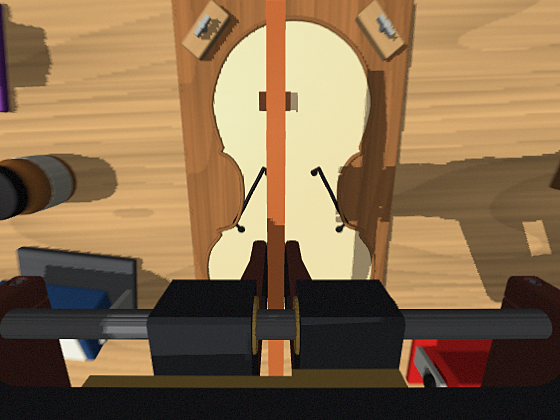

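View pics/c_s5.png

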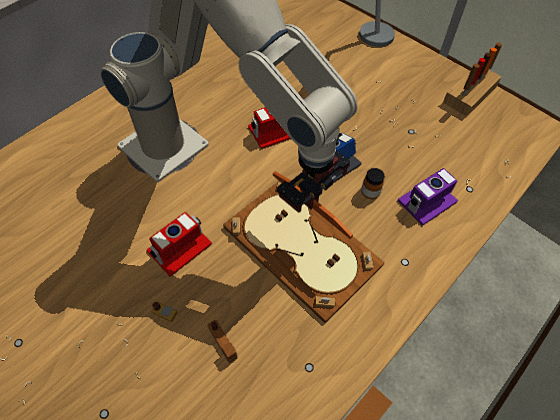

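The bar is lifted clear and held near its middle. Moving to a standoff 200 mm from the lens along its axis.

Call:
servo_tool --plan '[[[-9.6,-21.5,-27.2,-1.44,-0.262,0.2325,0],[-9.6,-21.5,-27.2,-1.44,-0.262,0.2325,0],[-9.6,-21.5,-27.2,-1.44,-0.262,0.2325,0],[-9.6,-21.5,-27.2,-1.44,-0.262,0.2325,0],[-9.6,-21.5,-27.2,-1.44,-0.262,0.2325,0],[-9.6,-21.5,-27.2,-1.44,-0.262,0.2325,0],[-9.6,-21.5,-27.2,-1.44,-0.262,0.2325,0],[-9.6,-21.5,-27.2,-1.44,-0.262,0.2325,0]]]'

```text
t: 7.53
ee_pos: [385.7, 314.8, 291.3]
orientation: [0.458, 1.286, -0.485]
ft_force: [-0.1, -0.3, -0.7]
width: 8.7
```

```bash
cat > tgt.py <<'E'
from h import *
n=np.array([-.3123,.0471,.9488]);ya=np.array([.1525,.9883,0]);ya/=np.linalg.norm(ya);n-=ya*(n@ya);n/=np.linalg.norm(n);xc=np.cross(ya,n)
lens=np.array([439.6,324.3,94.3]);off=17.4
T=R.from_matrix(np.c_[-n,np.cross(xc,-n),xc])
def D(h,o): return [np.round(v,4) for v in delta(o,lens+(h+off)*n,T)]
E
python3 - <<'E'
from tgt import *
from workcell import ctrl
o=ctrl.get_obs();print(o["qpos"],o["ee_pos"],D(200,o),D(120,o))
E
```

```text
[ 0.78480426  0.13193353  1.91567167 -0.24793713  1.01785697  1.531712  ] [385.68884761 314.78701872 291.25492812] [array([-1.3712,  0.8683, -2.0428]), array([-0.4622, -0.0847,  0.0746])] [array([ 6.5788,  1.5962, -1.5256]), array([-0.4622, -0.0847,  0.0746])]
```

Call:
servo_tool --plan '[[[-1.4,0.9,-2,-0.462,-0.085,0.075,0],[-1.4,0.9,-2,-0.462,-0.085,0.075,0],[-1.4,0.9,-2,-0.462,-0.085,0.075,0],[-1.4,0.9,-2,-0.462,-0.085,0.075,0],[-1.4,0.9,-2,-0.462,-0.085,0.075,0],[-1.4,0.9,-2,-0.462,-0.085,0.075,0],[-1.4,0.9,-2,-0.462,-0.085,0.075,0],[-1.4,0.9,-2,-0.462,-0.085,0.075,0]]]'

```text
t: 8.2
ee_pos: [374.3, 333.8, 300.2]
orientation: [0.102, 1.248, -0.139]
ft_force: [0.8, 0.2, -0.9]
width: 8.7
```

```bash
python3 - <<'E'
from tgt import *
from workcell import ctrl
o=ctrl.get_obs();print(o["qpos"],o["ee_pos"],D(200,o),D(130,o),D(120,o))
E
```

```text
[ 0.8629028   0.09535766  1.95399451 -0.3362799   0.94806989  1.20226201] [374.3447529  333.81530023 300.21586951] [array([-0.1194,  0.0525, -0.2474]), array([-0.0084, -0.0013,  0.0013])] [array([ 6.8806,  0.0614, -0.238 ]), array([-0.0084, -0.0013,  0.0013])] [array([ 7.8806,  0.0627, -0.2367]), array([-0.0084, -0.0013,  0.0013])]
```

Now advance along the axis to 130 mm and look.

Call:
servo_tool --plan '[[[2,0.05,-0.2,-0.008,-0.001,0.001,0],[4,0.05,-0.2,-0.008,-0.001,0.001,0],[5.5,0.05,-0.2,-0.008,-0.001,0.001,0],[6.5,0.05,-0.2,-0.008,-0.001,0.001,0],[6.9,0.05,-0.2,-0.008,-0.001,0.001,0],[6.9,0.05,-0.2,-0.008,-0.001,0.001,0],[6.9,0.05,-0.2,-0.008,-0.001,0.001,0]]]'

```text
t: 8.78
ee_pos: [394.0, 331.5, 234.4]
orientation: [0.094, 1.247, -0.132]
ft_force: [-0.1, -0.9, -0.4]
width: 8.7
```

```bash
python3 - <<'E'
from tgt import *
from workcell import ctrl
import pickle
o=ctrl.get_obs();print(o["ee_pos"],o["width"],D(130,o),D(120,o))
c=ctrl.calibration("wrist");ims={k:ctrl.get_image(k)[:,:,::-1].copy() for k in("wrist","scene","top")}
pickle.dump((c,ctrl.calibration("scene"),ctrl.calibration("top"),o),open("f1.pkl","wb"))
for k in ims: cv2.imwrite(f"pics/f1_{k}.png",ims[k])
s=ims["scene"];t=ims["top"]
cv2.imwrite("pics/f1_z.png",np.hstack([cv2.resize(s[70:210,260:400],(400,400)),cv2.resize(t[150:310,80:240],(400,400))]))
E
```

```text
[394.02862017 331.46657255 234.38406888] 8.720692990780368 [array([ 0.0084, -0.0132, -0.0474]), array([ 0.0014,  0.0001, -0.0001])] [array([ 1.0084, -0.0134, -0.0475]), array([ 0.0014,  0.0001, -0.0001])]
```

View pics/f1_wrist.png

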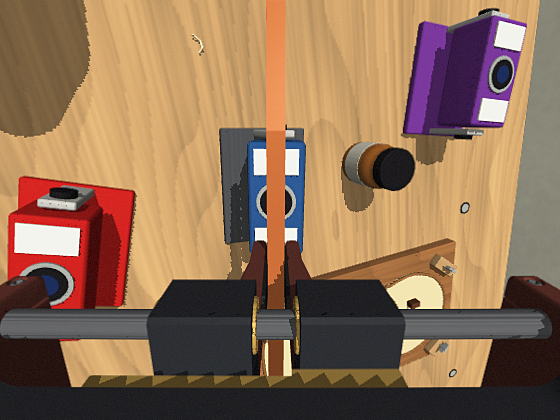

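View pics/f1_z.png

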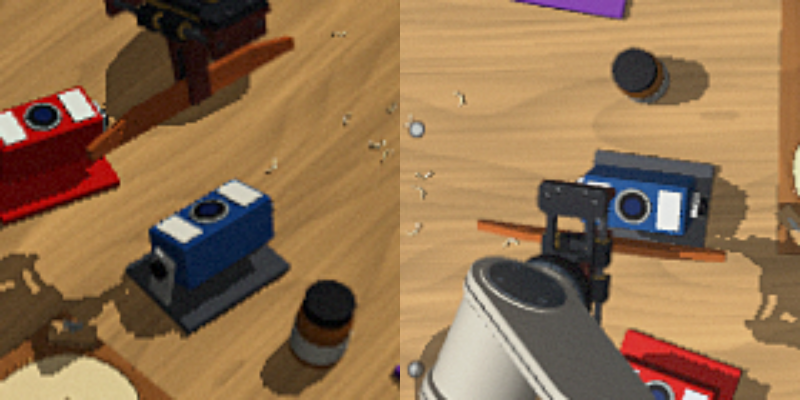

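```bash
python3 - <<'E'
from tgt import *
import pickle
cw,cs,ct,o=pickle.load(open("f1.pkl","rb"))
Rt=R.from_rotvec(o["orientation"]).as_matrix();bx=Rt[:,1];by=Rt[:,2];bz=-Rt[:,0];und=o["ee_pos"]-off*bz
P=lambda x,y,z:und+x*bx+y*by+z*bz
tiles=[]
for nm,c in(("scene",cs),("top",ct)):
    im=cv2.imread(f"pics/f1_{nm}.png")
    for sgn in(1,-1):
        C=proj(c,[P(sgn*132.5,y,z) for y in(-4.5,4.5) for z in(0,12)]);print(nm,sgn,np.round(C,1).tolist())
        m=C.mean(0).round().astype(int);x0,y0=m[0]-20,m[1]-15;k=10
        t=cv2.resize(im[y0:y0+30,x0:x0+40],None,fx=k,fy=k,interpolation=cv2.INTER_NEAREST)
        for q in C: cv2.drawMarker(t,tuple(int(v) for v in ((q-[x0,y0]+.5)*k)),(255,0,255),cv2.MARKER_CROSS,10,1)
        cv2.putText(t,f"{nm}{sgn} {x0},{y0}",(5,15),0,.5,(255,255,255));tiles.append(t)
cv2.imwrite("pics/f1_e.png",np.vstack([np.hstack(tiles[:2]),np.hstack(tiles[2:])]))
E
```

```text
scene 1 [[360.0, 85.4], [359.7, 81.7], [362.2, 86.2], [361.9, 82.6]]
scene -1 [[289.7, 124.7], [289.0, 121.0], [291.7, 125.8], [290.9, 122.1]]
top 1 [[111.4, 240.2], [109.8, 241.5], [111.6, 237.0], [109.9, 238.2]]
top -1 [[209.4, 253.1], [208.6, 254.5], [209.7, 249.8], [208.9, 251.2]]
```

View pics/f1_e.png

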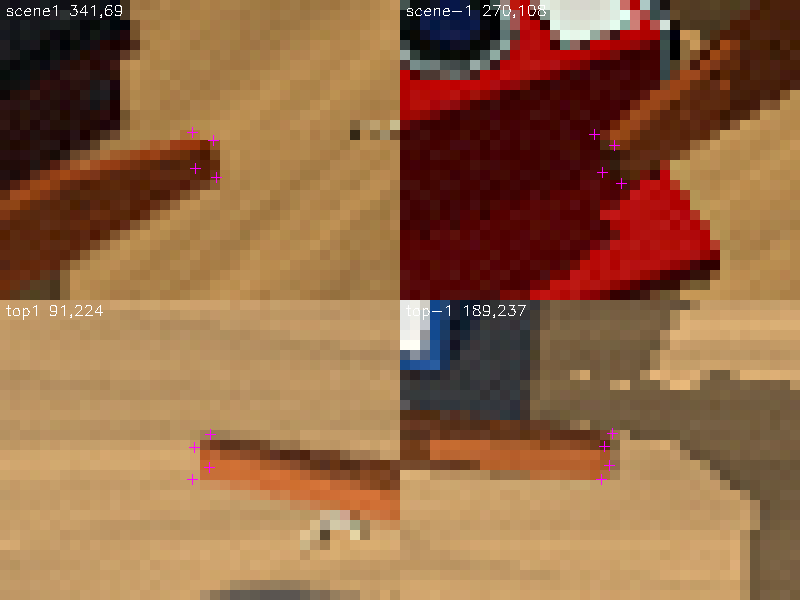

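Both ends lie within about 1 px (~2 mm) of the prediction in both views, and there is no visible pitch. Top+scene and the jaw-closing position both suggest a lens bias of about 1 mm in the wrist view, so I use lens (440.2, 323.7, 94.3) and a 0.5 mm shift along the bar.

```bash
sed -i 's/lens=np.array.*;off/lens=np.array([440.2,323.7,94.3])+0.5*ya;off/' tgt.py; python3 - <<'E'
from tgt import *
from workcell import ctrl
o=ctrl.get_obs();print(o["ee_pos"],D(120,o))
E
```

```text
[393.96415989 331.73926137 234.89856299] [array([ 1.0821, -0.0408,  0.0104]), array([ 0.0018,  0.0008, -0.0013])]
```

Call:
servo_tool --plan '[[[0.4,-0.02,0.01,0.001,0,0,0],[0.8,-0.03,0.01,0.001,0,0,0],[1.05,-0.03,0.01,0.001,0,0,0],[1.05,-0.03,0.01,0.001,0,0,0],[1.05,-0.03,0.01,0.001,0,0,0],[1.05,-0.03,0.01,0.001,0,0,0],[1.05,-0.03,0.01,0.001,0,0,0],[1.05,-0.03,0.01,0.001,0,0,0]]]'

```text
t: 9.6
ee_pos: [397.1, 330.6, 224.2]
orientation: [0.095, 1.247, -0.132]
ft_force: [-0.3, -0.9, -0.6]
width: 8.8
```

```bash
python3 - <<'E'
from tgt import *
from workcell import ctrl
for i in range(3):
    cs=ctrl.get_image("scene");o=ctrl.get_obs();print(o["ee_pos"],o["width"],D(120,o),abs(o["qvel"]).max())
w=ctrl.get_image("wrist");cv2.imwrite("pics/g.png",np.hstack([cv2.resize(cs[60:210,250:400,::-1],(400,400)),cv2.resize(w[...,::-1],(400,300))if 0 else cv2.resize(w[0:400,80:480,::-1],(400,400))]))
E
```

```text
[397.06901841 330.53035274 224.17223086] 8.95643809731168 [array([-0.0383,  0.0327,  0.0415]), array([ 0.0012,  0.0001, -0.0001])] 0.002290238525696541
[397.08142743 330.52632597 224.17590703] 8.61827911754506 [array([-0.0384,  0.0329,  0.0402]), array([ 0.0011,  0.    , -0.0002])] 0.0018162267237688875
[397.05808432 330.52340238 224.16807979] 8.864762798595578 [array([-0.0384,  0.0335,  0.0426]), array([ 0.0012,  0.0001, -0.0002])] 0.0013648050993881767
```

View pics/g.png

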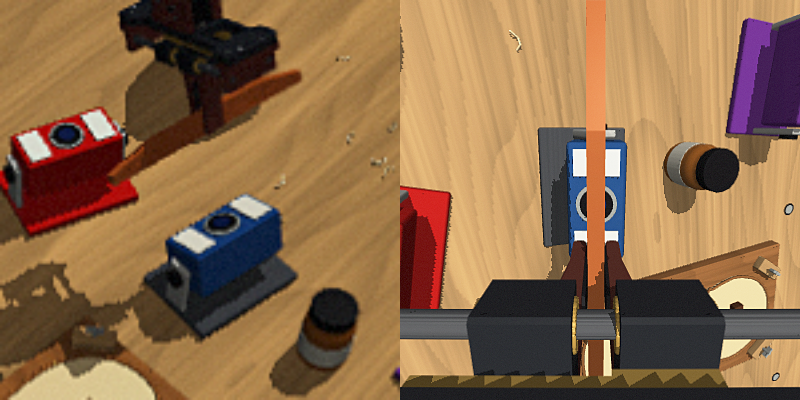

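The bar passes over the lens centre in the wrist view (columns 596 vs 597) and runs parallel to the head. One last sub-millimetre trim, let it settle, then hand in.

Call:
servo_tool --plan '[[[-0.03,0.03,0.02,0.001,0,0,0],[-0.03,0.03,0.02,0.001,0,0,0],[-0.03,0.03,0.02,0.001,0,0,0],[-0.03,0.03,0.02,0.001,0,0,0],[-0.03,0.03,0.02,0.001,0,0,0],[-0.03,0.03,0.02,0.001,0,0,0],[-0.03,0.03,0.02,0.001,0,0,0],[-0.03,0.03,0.02,0.001,0,0,0]]]'

```text
t: 10.47
ee_pos: [397.2, 330.7, 224.5]
orientation: [0.096, 1.247, -0.133]
ft_force: [-0.2, 0.8, -0.2]
width: 8.9
```

```bash
python3 - <<'E'
from tgt import *
from workcell import ctrl
o=ctrl.get_obs();print(o["t"],o["width"],D(120,o),abs(o["qvel"]).max());print(ctrl.close_job())
E
```

```text
10.4667 8.875300125207756 [array([-0.0151,  0.0095,  0.0232]), array([ 0.0002, -0.    , -0.    ])] 0.0019842927753549026
the job is handed in; nothing more can be done
None
```

I lifted the bass bar straight up out of its cleats. It is now held still in the gripper over the blue camera, underside 120 mm from the lens glass as computed, leaning with the head (tilt about 0.321 rad). The job was handed in at 10.5 s; no verdict was reported.

**Last checks:**
- The tool was within 0.3 mm of the computed pose. The jaws were at 8.9 mm on the 9 mm bar, and joint speeds were about 0.002 rad/s.
- In the wrist view the bar crosses the lens centre to about 1 px and runs parallel to the head.
- The wrist force readings I saw stayed near 1 N. The planned path kept the arm and bar clear of the camera and the bystanders.

**Disagreements and unchecked points:**
- The top and scene cameras put the bar's ends up to about 1 px (about 2 mm) from the prediction, in partly opposite directions. Their lens position also differs from the wrist camera's by about 2 mm. I used a value in between.
- The 120 mm distance rests on the lens position and on the bar's height in the jaws when I gripped it. I did not measure the gap separately.

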